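# Set the nail dryer's slider and hold its paddle at half press

## Robot

A 6-joint arm with a two-finger parallel gripper is mounted at the origin on the work surface. World frame = base frame: x ahead of the robot, y to its left, z up, the work surface at z = 0. Lengths are in m, angles in rad, forces in N, time in s.
With the tool pointing down it reaches from about 0.3 to 0.775 m from the base axis. Payload 14.6 kg.
Tool frame: the origin (TCP) lies on the centre line of the jaws, within the pads' length; the fingertips stand 19 mm ahead of it and the grasp point (between the pads) is the TCP; z points along the fingers, x is the direction in which the jaws open and shut, and the axes are right-handed (so a half turn about z gives the same grasp; the last joint's range is limited). The gripper opens to 94 mm and grips with 3 to 60 N. Pads are 16 mm wide; open, the fingers measure 119 mm over their backs; the gripper's body (75 mm by 177 mm) begins 78 mm behind the grasp point.
Start: joints at [-1.384, 0.3, 1.521, -0, 1.321, -0.067], TCP at [0.138, -0.532, 0.224] pointing down, gripper open.
Joint ranges: [-3.03, 3.03], [-0.79, 2.21], [0.23, 2.52], [-1.04, 4.18], [0, 3.07], [-2.55, 2.55]. Speed limits (rad/s): [2.22, 2.22, 2.57, 3.14, 3.14, 3.14].

## Interface

Orientations are given as [roll, pitch, yaw] about the fixed x, y, z axes, in that order (R = Rz(yaw) Ry(pitch) Rx(roll)).
In Python, from station import ctrl, imaging gives the robot as it stands.
- The arm moves only by the shell command python3 -m handwheel 'ROWS' [OPENING] [FORCE]. ROWS is JSON, a list that holds one entry, the list of rows, each a list of 4 numbers: the shift along the tool's x, y, z in m, then the turn about the tool's z in rad. A call has 1 to 10 rows; each row shifts and turns the pose as measured when the row begins, along the tool's axes as they then stand; what a row does not reach is not made up. A row lasts 1/10 s, in which the tool goes at most 50 mm and 8.59 degrees, less where a joint would pass 70% of its speed; a pose out of reach is approached as far as the arm can. A call is refused whole if a number of a shift passes 0.05 or a number of a turn 0.15, either way. A call with a gripper value outside its range is refused whole. OPENING is the finger opening in m, from 0 to 0.094, set as the call begins (- or left out, the last holds). The fingers move at their own pace and stop on an object; FORCE is the grip in N (left out, the last holds). Time passes only in rows, so rows that do not move let the fingers close. It gives the time, the measured TCP pose, the force and the opening at its end, in the units of the state.
- ctrl.get_obs(): the state, without advancing time (a new reading comes with each control period).
- imaging.camera(name): name is "side" or "top" or "wrist"; returns the picture (384x512x3 uint8, red, green, blue); there is no depth.
- imaging.camera_model(name): a dict with "camera_matrix" (3x3 intrinsics, pixels), "position" and "attitude" of the camera in the world. Camera axes: x right, y up, looking along -z (the intrinsics and any distortion apply to the point x, -y, -z); pixel columns grow to the right and rows downward; lengths in m; the calibration is good to about 2 mm. A picture is of the moment at which its call begins: read the wrist's pose just before it. camera_model takes no time and is no camera call; for the wrist camera it gives the pose at the moment of the call.
- ctrl.hand_in(): hands the job in, once; it reports no verdict.
The state is a dict: "time_s": time; "qpos": joint angles; "joint_vel": joint speeds; "tau": joint torques, N m; "ee_pos": TCP position; "eef_rot": TCP orientation; "force": force on the tool from outside, world axes, zero at the start; "moment": the same for the moment, N m; "grip_width": finger opening in m.
Only numpy, scipy, OpenCV 4.12 (cv2) and the standard library are available. Lean on these libraries where they do the work, as an engineer would, in place of code of your own. Each camera call takes 0.05 s, during which the arm holds its last target. There are 200 camera calls.

## Task

On the nail dryer, slide the black speed grip along its track until its white line is in line with the red marker, leave it there, and then press the orange spring paddle down until its top is flush with the white deck around it, not bottomed out, and keep it there. Finish while still holding the paddle down flush, and leave the comb, mirror, tin and dish where they lie.

Things in the scene. Friction and masses are not known exactly. Their poses are not given: they have to be found in the camera images.
- dryer: Nail dryer fixed to the bench: a white plastic deck 170 mm (its x) by 280 mm (its y), flat top 40 mm above the bench, with a blue fan hood (150 x 52 mm, 40 mm higher than the deck, slotted) along its -y end, centred at y = -112 mm. Origin: centre of the underside, at bench height; z up; yaw varies. The paddle is at its x = 0, y = 0; the slider track runs along its x at y = +85 mm.
- slider (a joint): Speed slider: travel along the dryer's +x, in m, 0 to 0.100; at 0 the grip's centre is at dryer x = -50 mm, at 0.050 it is at x = 0. Dry friction about 1.5 N; it stays where it is left.
- slider_top (a point): Centre of the top face of the black slider grip, 32 mm above the deck (72 mm above the bench). The grip is an upright block 16 mm along the track by 26 mm across it and 32 mm tall, with a white line over its middle.
- mark: Red marker, 6 mm along the track by 18 mm across it by 4 mm tall, fixed on the deck beside the track at dryer y = +122 mm, its axes parallel to the dryer's. Origin: centre of its underside, on the deck. Its place along the track (dryer x from 0 to +45 mm) differs each time; the slider belongs at the same dryer x.
- paddle (a joint): Paddle travel downwards in m: 0 released (top 10 mm above the deck), 0.010 flush with the deck, 0.018 bottomed out (8 mm below the deck). Spring return: about 3 N to start moving, 8 N when flush, 12 N at the bottom.
- paddle_top (a point): Centre of the top face of the orange paddle, 52 mm (dryer x) by 62 mm (dryer y), moving straight down in a well of 58 by 68 mm in the deck; 50 mm above the bench when released, 40 mm when flush.
- comb: Green plastic comb lying loose beside the dryer's +y end, 170 x 34 x 5 mm; origin at the centre of its underside. Bystander.
- mirror: Round steel hand mirror lying loose beyond the dryer's +x side, disc 104 mm across, 8 mm thick, handle 16 mm wide reaching 148 mm from the disc's centre to its own -y; origin under the disc's centre. Bystander.
- tin: Blue round hairpin tin with a twist cap, 62 mm across, 51 mm tall, standing beside the hood at the dryer's -y end; origin at the centre of its underside. Bystander.
- dish: White ceramic bangle dish, 110 mm across, 28 mm tall, standing off the dryer's +x, +y corner; origin at the centre of its underside. Bystander.

How it is judged:
By the outcome, as a careful person would: the job done as asked, in the order asked, and still so for the second after the job is handed in, while the arm keeps its last pose, push and grip.
It also fails if it takes over 38 s, if anything falls off the work surface, if the arm or the gripper's body presses on something with over 40 N, if the wrist force passes 120 N, or if a joint passes its speed limit or range.

## Working session

There is one attempt and no reset: what is moved stays moved. The work goes in short steps, Python scripts to look and compute and a shell command to move; the robot and the scene stay as the last step left them, time stands still between calls to the robot, and variables do not carry over. Pictures are saved under pics/ and viewed, about 8 in all and at most 12, crops included, and the job is handed in when it is done.

```bash
ls; mkdir -p pics
python3 - <<'E'
from station import ctrl, imaging
import cv2,numpy as np
o=ctrl.get_obs();print(o)
for n in("top","side"):
    im=imaging.camera(n);m=imaging.camera_model(n);print(n,m)
    cv2.imwrite(f"pics/{n}0.png",cv2.resize(im[:,:,::-1],(800,600),interpolation=cv2.INTER_CUBIC))
    np.save(f"pics/{n}0.npy",im)
E
```

```text
pics
{'time_s': 0.0, 'qpos': array([-1.38357936e+00,  3.00475272e-01,  1.52154998e+00, -1.51966333e-05,
        1.32070690e+00, -6.65728709e-02]), 'joint_vel': array([ 0.00014123,  0.00173141, -0.0009321 ,  0.00096367, -0.00142151,
        0.0003314 ]), 'tau': array([-3.38889868e-04, -5.31804729e+01, -3.52741456e+01,  7.06728618e-02,
        2.43513932e-02, -9.86362625e-05]), 'ee_pos': array([ 0.13805579, -0.5321531 ,  0.22389719]), 'eef_rot': array([-3.14153154e+00,  1.13795458e-03, -1.31700269e+00]), 'force': array([-0.51366361,  0.02171979, -0.22843363]), 'moment': array([ 0.05033315, -0.00959982,  0.02438867]), 'grip_width': 0.09387755013014237}
top {'camera_matrix': array([[449.8217378 ,   0.        , 259.24335953],
       [  0.        , 449.8217378 , 187.49857921],
       [  0.        ,   0.        ,   1.        ]]), 'position': array([0.4030804 , 0.07202881, 1.09138373]), 'attitude': array([ 2.02579397e-01, -3.07712874e-04, -1.56998452e+00])}
side {'camera_matrix': array([[416.21464109,   0.        , 254.64312616],
       [  0.        , 416.21464109, 191.48613821],
       [  0.        ,   0.        ,   1.        ]]), 'position': array([0.17805069, 0.72213257, 0.52712391]), 'attitude': array([ 1.05089788, -0.01938668, -2.52596483])}
```

View pics/top0.png

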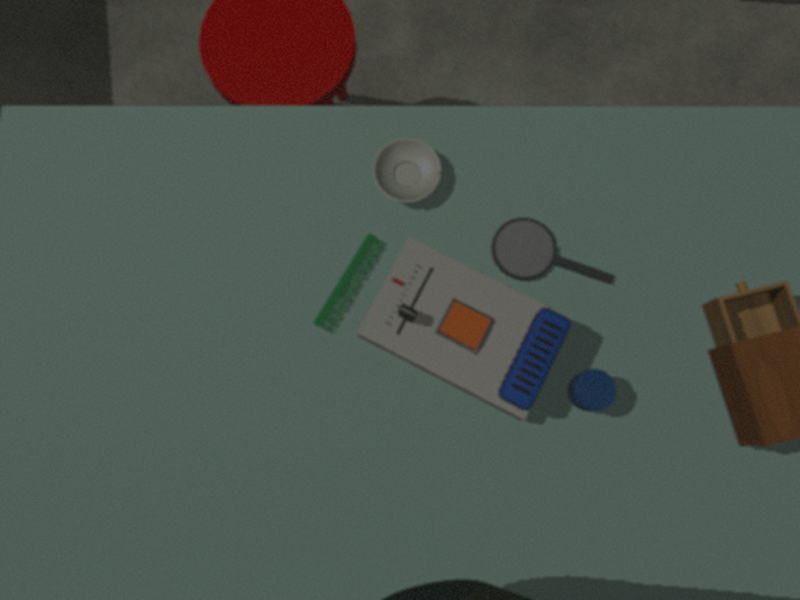

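View pics/side0.png

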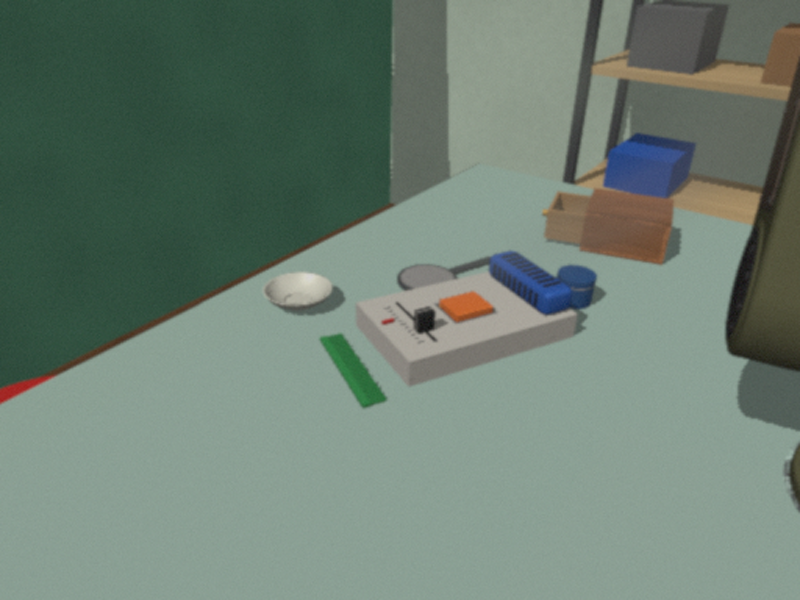

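```bash
cat > h.py <<'E'
import numpy as np
from scipy.spatial.transform import Rotation as R
def ray(m,u,v,z):
    K=m["camera_matrix"];d=np.array([(u-K[0,2])/K[0,0],-(v-K[1,2])/K[1,1],-1])
    d=R.from_euler("xyz",m["attitude"]).as_matrix()@d;p=np.array(m["position"])
    return p+d*(z-p[2])/d[2]
def proj(m,P):
    K=m["camera_matrix"];c=R.from_euler("xyz",m["attitude"]).as_matrix().T@(np.array(P)-m["position"])
    return K[0,0]*c[0]/-c[2]+K[0,2],K[1,1]*-c[1]/-c[2]+K[1,2]
E
python3 - <<'E'
import cv2,numpy as np
from h import *
from station import imaging
im=np.load("pics/top0.npy");m=imaging.camera_model("top")
c=im[145:275,222:392,::-1]
cv2.imwrite("pics/topc.png",cv2.resize(c,(680,520),interpolation=cv2.INTER_CUBIC))
hsv=cv2.cvtColor(im,cv2.COLOR_RGB2HSV)
def blob(lo,hi,z,box=(140,285,200,420)):
    k=cv2.inRange(hsv,lo,hi);a,b,l,r=box;q=np.zeros_like(k);q[a:b,l:r]=k[a:b,l:r]
    n,_,s,ce=cv2.connectedComponentsWithStats(q);i=1+np.argmax(s[1:,4]);print(s[i],ce[i],ray(m,*ce[i],z))
    ys,xs=np.where(_==i);P=np.array([ray(m,x,y,z)[:2] for x,y in zip(xs,ys)],np.float32);print(cv2.minAreaRect(P))
blob((6,120,100),(20,255,255),.05);blob((0,100,60),(5,255,255),.044);blob((50,100,40),(75,255,255),.005);blob((108,120,40),(125,255,255),.08,(190,275,310,368))
E
```

```text
[282 194  31  29 528] [297.27651515 207.7594697 ] [ 0.56861739 -0.01722448  0.05      ]
((0.5689411759376526, -0.0174916572868824), (0.05941202864050865, 0.04905856028199196), 63.14059829711914)
[252 178   6   4  12] [254.08333333 179.5       ] [0.63768015 0.08420753 0.044     ]
((0.6371995806694031, 0.08346480131149292), (0.013973452150821686, 0.004347765818238258), 62.9401741027832)
[201 150  42  59 465] [221.8344086  178.70967742] [0.64834986 0.16449695 0.005     ]
((0.6447655558586121, 0.16079789400100708), (0.029584787786006927, 0.16764847934246063), 59.64496612548828)
[ 320  198   45   64 1145] [341.52052402 229.52139738] [ 0.51435563 -0.11350172  0.08      ]
((0.5159909129142761, -0.11455807089805603), (0.04911598563194275, 0.14461761713027954), 62.37702178955078)
```

View pics/topc.png

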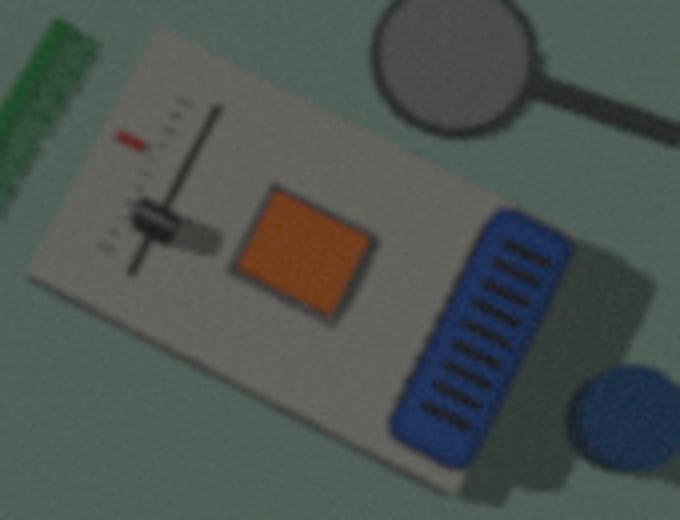

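The top view shows the orange paddle at crop (305,253), the red mark at (130,141), the grip at (155,217) and the hood at lower right. That puts the paddle at about (0.569, -0.017), dryer yaw near -27.5° and the mark at dryer x ≈ +14 mm, y ≈ 121.5 mm (expected 122).

```bash
python3 -m handwheel '[[[-0.029,-0.037,0,0],[-0.029,-0.037,0,0],[-0.029,-0.037,0,0],[-0.029,-0.037,0,0],[-0.029,-0.037,0,0],[-0.029,-0.037,0,0],[-0.029,-0.037,0,0],[-0.029,-0.037,0,0],[-0.029,-0.037,0,0],[-0.029,-0.037,0,0]]]'
```

```text
time_s: 1.1
ee_pos: [0.4295, -0.1467, 0.2221]
eef_rot: [3.141, 0.005, -1.326]
force: [0.7, -1.4, 0.6]
grip_width: 0.0944
```

```bash
python3 -m handwheel '[[[-0.032,-0.038,0,0],[-0.032,-0.038,0,0],[-0.032,-0.038,0,0],[-0.032,-0.038,0,0],[-0.03,-0.036,0,0],[0,0,0,-0.145],[0,0,0,-0.145],[0,0,0,-0.145],[0,0,0,-0.145],[0,0,0,-0.145]]]'; python3 -m handwheel '[[[0,0,0,-0.13],[0,0,0,0]]]'
python3 - <<'E'
from station import ctrl, imaging
import cv2,numpy as np
m=imaging.camera_model("wrist");im=imaging.camera("wrist");print(m)
np.save("pics/w1.npy",im)
cv2.imwrite("pics/w1.png",cv2.resize(im[:,:,::-1],(800,600),interpolation=cv2.INTER_CUBIC))
E
```

```text
time_s: 2.1
ee_pos: [0.5748, 0.063, 0.2181]
eef_rot: [3.141, 0.01, -0.577]
force: [-0.0, -0.0, 0.6]
grip_width: 0.094
time_s: 2.3
ee_pos: [0.5745, 0.0631, 0.2173]
eef_rot: [3.141, 0.011, -0.438]
force: [0.0, 0.0, -0.3]
grip_width: 0.0937
{'camera_matrix': array([[336.60417096,   0.        , 252.27155748],
       [  0.        , 336.60417096, 190.55524347],
       [  0.        ,   0.        ,   1.        ]]), 'position': array([0.60486208, 0.12399404, 0.37768345]), 'attitude': array([-0.2368539 ,  0.0105432 , -0.43674715])}
```

View pics/w1.png

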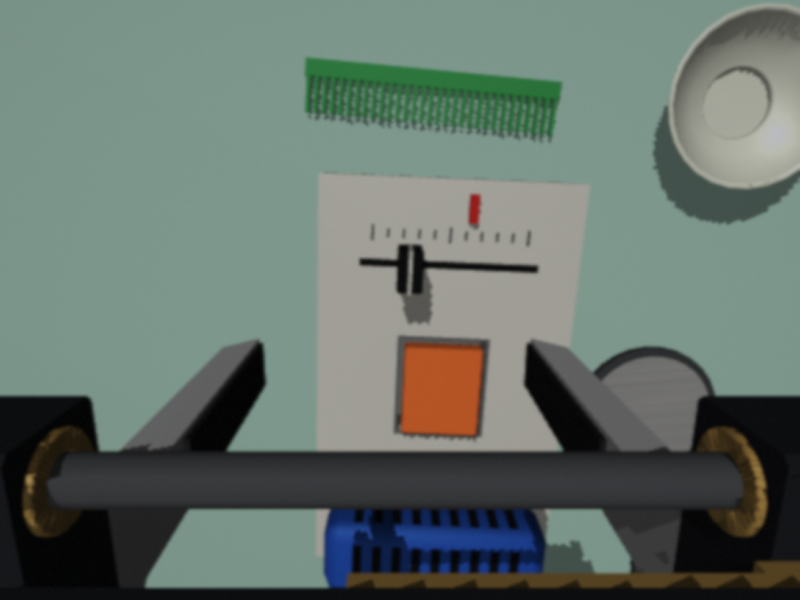

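The wrist picture shows the mark at (475,209), the grip with its white line near (410,270), the track from (360,262) to (538,269), and the deck's +y corners at (319,173) and (588,185).

Run:
```python
import cv2,numpy as np
from h import *
im=np.load("pics/w1.npy")
m={'camera_matrix':np.array([[336.60417096,0,252.27155748],[0,336.60417096,190.55524347],[0,0,1]]),'position':np.array([0.60486208,0.12399404,0.37768345]),'attitude':np.array([-0.2368539,0.0105432,-0.43674715])}
w=lambda u,v,z:ray(m,(u+.5)/1.5625-.5,(v+.5)/1.5625-.5,z)[:2]
hsv=cv2.cvtColor(im,cv2.COLOR_RGB2HSV)
def blob(lo,hi,z):
    n,l,s,ce=cv2.connectedComponentsWithStats(cv2.inRange(hsv,lo,hi));i=1+np.argmax(s[1:,4]);ys,xs=np.where(l==i)
    P=np.array([ray(m,x,y,z)[:2] for x,y in zip(xs,ys)],np.float32);print(s[i],cv2.minAreaRect(P));return P.mean(0)
pad=blob((5,120,120),(20,255,255),.05);mk=blob((0,150,60),(4,255,255),.044)
a,b=w(360,262,.04),w(538,269,.04);c,d=w(319,173,.04),w(588,185,.04)
for p,q in((a,b),(c,d)): print("len",np.linalg.norm(q-p),"yaw",np.degrees(np.arctan2(*(q-p)[::-1])),"mid",(p+q)/2)
yaw=np.arctan2(*(b-a)[::-1]);X=np.array([np.cos(yaw),np.sin(yaw)]);Y=np.array([-X[1],X[0]])
print("pad",pad,"mk",mk,"mk rel",(mk-pad)@X,(mk-pad)@Y,"trackmid rel",((a+b)/2-pad)@X,((a+b)/2-pad)@Y)
g=w(410,252,.072);print("g",g,(g-pad)@X,(g-pad)@Y)
c=im[110:215,190:390,::-1];cv2.imwrite("pics/w1c.png",cv2.resize(c,None,fx=4,fy=4,interpolation=cv2.INTER_CUBIC))
```

```text
[ 257  221   52   58 2773] ((0.5694335103034973, -0.016807451844215393), (0.06320276856422424, 0.05167992785573006), 62.58298110961914)
[301 125   6  18  89] ((0.637226402759552, 0.08344188332557678), (0.0164362620562315, 0.004871843848377466), 65.03215026855469)
len 0.11579066155292135 yaw -27.199875221413247 mid [0.60851439 0.05643268]
len 0.16845068103736927 yaw -27.506619537128618 mid [0.63306674 0.1055051 ]
pad [ 0.569762   -0.01629146] mk [0.6371458  0.08355503] mk rel 0.014292914942104417 0.11960607873335846 trackmid rel 0.0012251415592940218 0.08239568259216375
g [0.59070725 0.07977806] -0.025283920245184298 0.09501989566544725
```

View pics/w1c.png

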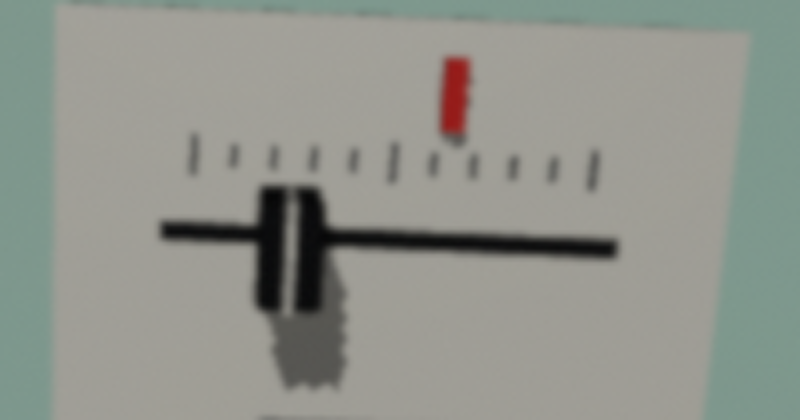

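```bash
python3 -m handwheel '[[[0.0075,-0.0115,0,0.04],[0,0,0.03,0],[0,0,0.03,0],[0,0,0.02,0],[0,0,0,0]]]' 0.05 10; python3 -c "
from station import ctrl;print(ctrl.get_obs()['ee_pos'],ctrl.get_obs()['eef_rot'])"
```

```text
time_s: 2.85
ee_pos: [0.5859, 0.0708, 0.1349]
eef_rot: [3.141, 0.01, -0.507]
force: [0.5, -0.8, 0.9]
grip_width: 0.0577
[0.58592875 0.07080078 0.13486824] [ 3.14103956  0.01014292 -0.50678774]
```

```bash
python3 -m handwheel '[[[0,0,0.025,-0.03],[0,0,0.025,0],[0,0,0.016,0],[0,0,0.002,0],[0,0,0,0]]]' 0.05; python3 -m handwheel '[[[0,0,0,0],[0,0,0,0],[0,0,0,0],[0,0,0,0],[0,0,0,0]]]' 0 8
```

```text
time_s: 3.35
ee_pos: [0.5877, 0.0712, 0.0702]
eef_rot: [-3.139, 0.006, -0.489]
force: [0.3, 0.0, -0.2]
grip_width: 0.0503
time_s: 3.85
ee_pos: [0.5893, 0.0713, 0.0744]
eef_rot: [-3.136, 0.001, -0.491]
force: [-0.1, 0.5, -3.4]
grip_width: 0.0161
```

```bash
python3 -m handwheel '[[[0.005,0,0.001,0],[0.005,0,0.001,0],[0.005,0,0.001,0],[0.005,0,0.001,0],[0.005,0,0.001,0],[0.005,0,0.001,0],[0,0,0,0]]]'
python3 - <<'E'
from station import ctrl
import numpy as np
o=ctrl.get_obs();d=o['ee_pos'][:2]-[.5697,-.017];print(d@[.888,-.46],d@[.46,.888],o['force'],o['ee_pos'])
E
```

```text
time_s: 4.55
ee_pos: [0.6201, 0.0554, 0.0743]
eef_rot: [-3.134, -0.007, -0.49]
force: [2.5, -0.0, -4.6]
grip_width: 0.0164
0.011459300036606042 0.08743889710642803 [ 2.51652696 -0.02780141 -4.60495626] [0.62009049 0.05536404 0.07430279]
```

```bash
python3 -m handwheel '[[[0.0025,0,0.001,0],[0,0,0.001,0],[0,0,0,0]]]'
python3 - <<'E'
from station import ctrl,imaging
import numpy as np,cv2
o=ctrl.get_obs();d=o['ee_pos'][:2]-[.5697,-.017];print(d@[.888,-.46],d@[.46,.888],o['force'],o['ee_pos'])
E
python3 -m handwheel '[[[0,0,0,0],[0,0,0,0],[0,0,0,0]]]' 0.04; python3 -m handwheel '[[[0,0,-0.03,0],[0,0,-0.04,0],[0,0,-0.04,0],[0,0,-0.04,0],[0,0,0,0]]]' 0.09
python3 - <<'E'
from station import ctrl,imaging
import numpy as np,cv2,pickle
m=imaging.camera_model("wrist");im=imaging.camera("wrist");pickle.dump((m,im),open("pics/w2.pkl","wb"))
c=im[60:210,160:360,::-1];cv2.imwrite("pics/w2c.png",cv2.resize(c,None,fx=4,fy=4,interpolation=cv2.INTER_CUBIC))
E
```

```text
time_s: 4.85
ee_pos: [0.6233, 0.0538, 0.0741]
eef_rot: [-3.133, -0.009, -0.49]
force: [-1.6, 0.8, -2.6]
grip_width: 0.0167
0.015046061523109302 0.08751274429170616 [-1.55318814  0.82015007 -2.64413628] [0.62330905 0.05377994 0.07407505]
time_s: 5.15
ee_pos: [0.6232, 0.0539, 0.0736]
eef_rot: [-3.133, -0.008, -0.49]
force: [-0.5, 0.1, 0.3]
grip_width: 0.0363
time_s: 5.65
ee_pos: [0.6207, 0.0536, 0.2273]
eef_rot: [-3.135, -0.005, -0.49]
force: [0.8, 0.2, 0.7]
grip_width: 0.0766
```

View pics/w2c.png

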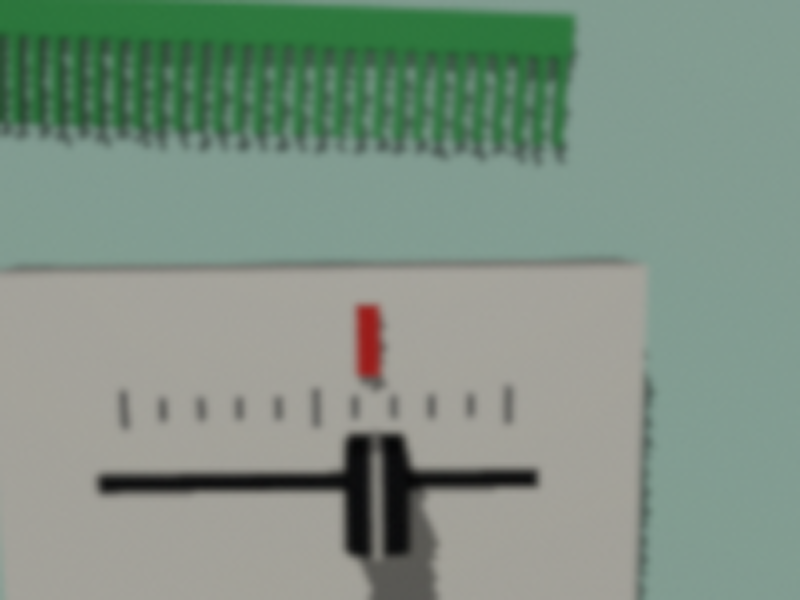

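The grip's top face spans (347,437) to (408,553) with its white line at (375,440)–(378,550); the mark is centred at (368,341). I'll convert these with the heights included.

Run:
```python
import pickle,cv2,numpy as np
from h import *
m,im=pickle.load(open("pics/w2.pkl","rb"))
w=lambda u,v,z:ray(m,160+(u+.5)/4-.5,60+(v+.5)/4-.5,z)[:2]
a,b=w(98,485,.04),w(537,478,.04);c,d=w(124,410,.04),w(508,404,.04)
for p,q in((a,b),(c,d)):print(np.linalg.norm(q-p),np.degrees(np.arctan2(*(q-p)[::-1])))
X=np.array([.888,-.46]);Y=np.array([.46,.888]);O=np.array([.5697,-.017])
def D(p):return (np.array([(p-O)@X,(p-O)@Y])*1e3).round(1)
hsv=cv2.cvtColor(im,cv2.COLOR_RGB2HSV);k=cv2.inRange(hsv,(0,150,60),(4,255,255));k[:100]=0;n,l,s,ce=cv2.connectedComponentsWithStats(k)
i=1+np.argmax(s[1:,4]);print(s[i],"mark",D(ray(m,*ce[i],.044)[:2]),D(w(368,341,.044)))
print("line",D(w(375,440,.072)),D(w(376.5,495,.072)),D(w(378,550,.072)),"edges",D(w(347,495,.072)),D(w(407,495,.072)))
print("ticks",D(c),D(w(316,408,.04)),D(d),"track",D(a),D(b))
```

```text
0.11572673055823776 -27.15283755033368
0.09994113194834052 -27.165583533899227
[250 137   5  17  73] mark [ 13.7 120. ] [ 13.6 120.2]
line [14.9 99.4] [15.2 86.1] [15.4 72.4] edges [ 8.1 86.1] [22.5 86. ]
ticks [-50.1 102.7] [-1.000e-01  1.026e+02] [ 49.9 103.1] track [-58.   82.9] [57.8 83.3]
```

Slider line is about 1.3 mm past the mark. I'll regrasp and nudge it back.

```bash
python3 -m handwheel '[[[0.001,-0.001,0.04,0],[0,0,0.04,0],[0,0,0.035,0],[0,0,0.02,0],[0,0,0.012,0],[0,0,0.003,0],[0,0,0,0]]]' 0.045
python3 - <<'E'
from station import ctrl
o=ctrl.get_obs();d=o['ee_pos'][:2]-[.5697,-.017];print(d@[.888,-.46],d@[.46,.888],o['force'],o['ee_pos'])
E
```

```text
time_s: 6.4
ee_pos: [0.6191, 0.0545, 0.0631]
eef_rot: [-3.14, 0.004, -0.49]
force: [0.2, -0.2, 0.3]
grip_width: 0.0451
0.010956733342500542 0.08624332946608101 [ 0.18493013 -0.22757278  0.26391657] [0.6190944  0.05453368 0.06307516]
```

```bash
python3 -m handwheel '[[[0.0025,0,-0.004,0],[0,0,0,0]]]'; python3 -m handwheel '[[[0,0,0,0],[0,0,0,0],[0,0,0,0],[0,0,0,0],[0,0,0,0]]]' 0 8
python3 - <<'E'
from station import ctrl
o=ctrl.get_obs();d=o['ee_pos'][:2]-[.5697,-.017];print(d@[.888,-.46],d@[.46,.888],o['force'],o['ee_pos'])
E
```

```text
time_s: 6.6
ee_pos: [0.6223, 0.0533, 0.0692]
eef_rot: [-3.139, 0.002, -0.49]
force: [0.6, -0.1, 0.1]
grip_width: 0.0448
time_s: 7.1
ee_pos: [0.6233, 0.0533, 0.0716]
eef_rot: [-3.137, -0.002, -0.49]
force: [-0.0, 0.3, -0.4]
grip_width: 0.0164
0.015298734704610855 0.0870757718412132 [-0.02001018  0.30885602 -0.38642603] [0.62333241 0.05327575 0.07164166]
```

Drift on closing; nudge back while gripped.

```bash
python3 -m handwheel '[[[-0.0015,0,0.001,0],[0,0,0,0],[0,0,0,0]]]'
python3 - <<'E'
from station import ctrl
o=ctrl.get_obs();d=o['ee_pos'][:2]-[.5697,-.017];print(d@[.888,-.46],d@[.46,.888],o['force'],o['ee_pos'])
E
```

```text
time_s: 7.4
ee_pos: [0.6226, 0.0537, 0.0716]
eef_rot: [-3.136, -0.004, -0.49]
force: [1.0, -0.3, 0.4]
grip_width: 0.0158
0.01440982634597223 0.08713186088298162 [ 1.04466429 -0.26606111  0.36976347] [0.62256897 0.05373439 0.07158027]
```

```bash
python3 -m handwheel '[[[-0.001,0,0.001,0],[0,0,0,0],[0,0,0,0]]]'
python3 - <<'E'
from station import ctrl
o=ctrl.get_obs();d=o['ee_pos'][:2]-[.5697,-.017];print(d@[.888,-.46],d@[.46,.888],o['force'],o['ee_pos'])
E
python3 -m handwheel '[[[0,0,0,0],[0,0,0,0],[0,0,0,0]]]' 0.04; python3 -m handwheel '[[[0,0,-0.03,0],[0,0,-0.04,0],[0,0,-0.04,0],[0,0,-0.04,0],[0,0,0,0]]]' 0.09
cat > look.py <<'E'
import sys,pickle,cv2
from station import imaging
n=sys.argv[1];m=imaging.camera_model("wrist");im=imaging.camera("wrist");pickle.dump((m,im),open(f"pics/{n}.pkl","wb"))
cv2.imwrite(f"pics/{n}.png",cv2.resize(im[110:210,180:330,::-1],None,fx=5,fy=5,interpolation=cv2.INTER_CUBIC))
E
python3 look.py w3
```

```text
time_s: 7.7
ee_pos: [0.6222, 0.0539, 0.0715]
eef_rot: [-3.136, -0.006, -0.49]
force: [0.2, -0.9, 0.5]
grip_width: 0.0162
0.014034792564254604 0.08715117388580516 [ 0.19524616 -0.93946184  0.51492723] [0.62224487 0.05392402 0.07145092]
time_s: 8.0
ee_pos: [0.622, 0.0541, 0.0709]
eef_rot: [-3.136, -0.005, -0.49]
force: [0.5, 0.2, 0.2]
grip_width: 0.0366
time_s: 8.5
ee_pos: [0.6201, 0.0539, 0.2245]
eef_rot: [-3.138, -0.001, -0.49]
force: [0.9, 0.2, 0.4]
grip_width: 0.0767
```

View pics/w3.png

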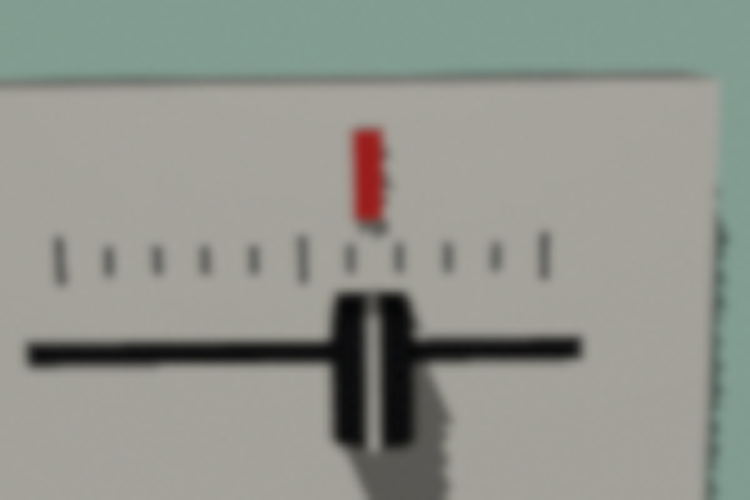

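Run:
```python
import pickle,numpy as np
from h import *
m,im=pickle.load(open("pics/w3.pkl","rb"))
w=lambda u,v,z:ray(m,180+(u+.5)/5-.5,110+(v+.5)/5-.5,z)[:2]
c,d=w(61,261,.04),w(544,255,.04);X=(d-c)/np.linalg.norm(d-c);Y=np.array([-X[1],X[0]])
for n,p in dict(mark=w(368,174,.044),l0=w(372,300,.072),l1=w(375,445,.072),eL=w(335,370,.072),eR=w(411,370,.072),baseR=w(415,348,.04)).items():print(n,((p-(c+d)/2)@X*1e3).round(2),((p-(c+d)/2)@Y*1e3).round(2))
```

```text
mark 13.73 17.48
l0 14.13 -3.44
l1 14.39 -31.7
eL 6.93 -16.85
eR 21.4 -17.03
baseR 23.14 -19.24
```

Slider line sits within 0.5 mm of the mark (14.2 vs 13.75 mm). Next is the paddle, with the fingers closed.

```bash
python3 -m handwheel '[[[-0.0055,0.043,0,0],[-0.0055,0.043,0,0],[0,0,0,0],[0,0,0.04,0],[0,0,0.04,0],[0,0,0.03,0],[0,0,0.01,0],[0,0,0,0],[0,0,0,0],[0,0,0,0]]]' 0 10
```

```text
time_s: 9.55
ee_pos: [0.5655, -0.0165, 0.0912]
eef_rot: [3.141, 0.01, -0.489]
force: [1.2, 0.5, 0.4]
grip_width: 0.0075
```

```bash
python3 -m handwheel '[[[0.0035,-0.002,0.008,0],[0,0,0.008,0],[0,0,0,0],[0,0,0,0]]]'; python3 -m handwheel '[[[0,0,0.006,0],[0,0,0.002,0],[0,0,0.002,0],[0,0,0,0]]]'
```

```text
time_s: 9.95
ee_pos: [0.5711, -0.0163, 0.0765]
eef_rot: [-3.14, 0.005, -0.489]
force: [0.3, -0.2, -0.5]
grip_width: 0.0005
time_s: 10.35
ee_pos: [0.5713, -0.0163, 0.0665]
eef_rot: [-3.14, 0.004, -0.489]
force: [-1.6, -0.3, 3.8]
grip_width: 0.0008
```

```bash
python3 -m handwheel '[[[0,0,0.003,0],[0,0,0.003,0],[0,0,0.002,0],[0,0,0,0],[0,0,0,0],[0,0,0,0]]]'
```

```text
time_s: 10.95
ee_pos: [0.5715, -0.0163, 0.0605]
eef_rot: [-3.14, 0.004, -0.489]
force: [-3.7, -0.2, 7.2]
grip_width: 0.0004
```

```bash
python3 -m handwheel '[[[0,0,0.002,0],[0,0,0.001,0],[0,0,0,0],[0,0,0,0],[0,0,0,0]]]'
```

```text
time_s: 11.45
ee_pos: [0.5715, -0.0163, 0.0598]
eef_rot: [-3.14, 0.003, -0.489]
force: [-3.1, 0.4, 7.9]
grip_width: 0.0002
```

```bash
python3 -m handwheel '[[[0,0,0.0015,0],[0,0,0.001,0]]]'
python3 - <<'E'
from station import ctrl,imaging
import cv2
im=imaging.camera("side")
for i in range(5):o=ctrl.get_obs();imaging.camera("side");print(o['ee_pos'],o['force'])
cv2.imwrite("pics/s2.png",cv2.resize(im[155:255,220:380,::-1],None,fx=5,fy=5,interpolation=cv2.INTER_CUBIC))
E
```

```text
time_s: 11.65
ee_pos: [0.5715, -0.0163, 0.0583]
eef_rot: [-3.14, 0.003, -0.489]
force: [-4.1, 0.5, 8.2]
grip_width: 0.0007
[ 0.57149874 -0.01628489  0.05823602] [-3.66736693  0.36584864  7.46275772]
[ 0.57150364 -0.01628939  0.05829466] [-4.03796283  0.4715319   8.06878691]
[ 0.57149641 -0.01628563  0.05831998] [-3.35787129  0.04538802  8.25286221]
[ 0.57150759 -0.01626949  0.05832482] [-3.67079769 -0.17580088  8.02022017]
[ 0.57152339 -0.01628065  0.05834356] [-3.98799045  1.32766969  7.34384416]
```

View pics/s2.png

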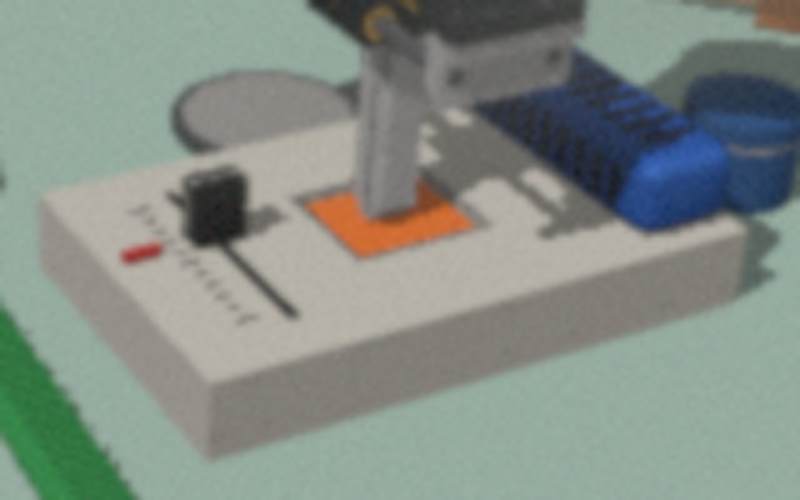

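The picture shows the paddle (orange, 300–475 × 185–258) level with the deck, with the fingertips on it. The grip at (215,205) is still in place, and the comb, mirror and tin are in place too. Height and force are steady, so I'm handing in.

Run:
```python
from station import ctrl
o=ctrl.get_obs();print(o['time_s'],o['ee_pos'],o['force']);print(ctrl.hand_in())
```

```text
11.95 [ 0.57150395 -0.01627115  0.05834155] [-4.37616849 -0.49822063  8.35101012]
the job is handed in; nothing more can be done
None
```

I slid the speed grip to the red marker and released it, then pressed the orange paddle down with closed fingers. I handed in at about 12 s, still holding the paddle down.

- **Slider:** the last close-up puts the grip's white line at 14.2 mm and the marker at 13.75 mm, so they are about 0.5 mm apart. It first stopped about 1.3 mm too far, so I regrasped it and nudged it back.
- **Paddle:** the last readings put the fingertips at about 39.3 mm, roughly 0.7 mm below flush. The push was about 8 N, which is the force given for flush. These two disagree slightly, but both are close to flush and well short of the bottom, and they stayed steady over the last 0.3 s. There was also a steady sideways force of about 4 N while pressing.
- **Bystanders:** in the last side picture the comb, mirror and tin looked undisturbed. The dish was outside that crop, but the arm went nowhere near it.

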